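# Feed the tea tin into the lever-lid box

### The arm

A 6-joint arm with a two-finger parallel gripper is mounted at the origin on the work surface. World frame = base frame: x ahead of the robot, y to its left, z up, the work surface at z = 0. Lengths are in m, angles in rad, forces in N, time in s.
With the tool pointing down it reaches from about 0.25 to 0.8 m from the base axis. Payload 8.5 kg.
Tool frame: the origin (TCP) lies at the very end of the fingers, on their centre line; the grasp point (between the pads) lies 19 mm behind it; y points along the fingers, z is the direction in which the jaws open and shut, and the axes are right-handed (so a half turn about y gives the same grasp; the last joint's range is limited). The gripper opens to 85 mm and grips with 20 to 120 N. Pads are 22 mm wide; open, the fingers measure 114 mm over their backs; the gripper's body (76 mm by 85 mm) begins 54 mm behind the grasp point. The pads swing forward as they close: fully open they stand 13 mm farther back than shut.
Start: joints at [-1.175, 0.238, -0.013, 1.319, 0, 1.571], TCP at [0.202, -0.484, 0.231] pointing down, gripper open.
Joint ranges: [-2.66, 2.66], [-1.03, 1.9], [-1.14, 1.46], [-1.82, 2.27], [-1.45, 1.34], [-3.14, 3.14]. Speed limits (rad/s): [2.22, 2.22, 2.79, 3.14, 3.14, 3.14].

### API

Orientations are given as a unit quaternion [x, y, z, w].
In Python, from rig import r, vision, finish_job gives the robot as it stands.
- The arm moves only by the tool jog_arm, never from a script. Its argument "motion" is a list of rows, each a list of 6 numbers: the shift along the tool's x, y, z each as a share of 0.04 m, from -1 to 1, then the turn, a rotation vector about the tool's x, y, z each as a share of 0.1 rad, from -1 to 1. In form: [[x, y, z, rx, ry, rz], ...]. A call has 1 to 12 rows; each row shifts and turns the commanded pose from where the row before left it, along the tool's axes as they then stand; what a row does not reach is not made up. A row lasts 1/8 s, in which the tool goes at most 62.5 mm and 10.7 degrees, less where a joint would pass 70% of its speed; a pose out of reach is approached as far as the arm can. A call with a number of a shift or a turn outside -1 to 1 is refused whole. A call with a gripper value outside its range is refused whole. "gripper" is the opening, from 0 (shut) to 1 (fully open), set as the call begins (left out, the last holds). The fingers move at their own pace and stop on an object; the grip force is fixed at half the most. Time passes only in rows, so rows that do not move let the fingers close. It gives the time, the measured TCP pose, the force and the opening at its end, in the units of the state.
- r.sense(): the state, without advancing time (a new reading comes with each control period).
- vision.camera(name): name is "scene" or "top" or "wrist"; returns (picture, depth): 480x640x3 uint8, red, green, blue; 480x640 float32, m along the optical axis (not along the pixel's ray), 0 where there is no reading.
- vision.camera_model(name): a dict with "mtx" (3x3 intrinsics, pixels), "rvec" (rotation vector, rad) and "tvec" (3), from world to camera coordinates, as OpenCV has them; the wrist camera has in their place "hand_eye" (4x4, takes a point from camera to tool coordinates, whose origin is the TCP and whose axes are the tool frame's). Camera axes: x right, y down, z forward; pixel columns grow to the right and rows downward; lengths in m; the calibration is good to about 2 mm. A picture is of the moment at which its call begins: read the wrist's pose just before it. camera_model takes no time and is no camera call.
- finish_job(): hands the job in, once; it reports no verdict.
The state is a dict: "clock": time; "joint_positions": joint angles; "joint_vel": joint speeds; "joint_torque": joint torques, N m; "eef_pos": TCP position; "ee_rot": TCP orientation; "wrist_force": force on the tool from outside, world axes, zero at the start; "ft_torque": the same for the moment, N m; "finger_gap": finger opening in m.
Only numpy, scipy, OpenCV 4.12 (cv2) and the standard library are available. Lean on these libraries where they do the work, as an engineer would, in place of code of your own. Each camera call takes 0.05 s, during which the arm holds its last target.

### The job

Put the tea tin lying in the cradle away in the feed box: lay it crosswise on the box's sloping ramp and let go, so that it rests against the lip of the closed lid. Then push the lever down with the gripper and hold the lid well up until the tin has rolled into the box, and let the lever up so that the lid closes fully over it. Leave the kettle, caddies, jar, timer and mug where they stand.

Things in the scene. Friction and masses are not known exactly. Their poses are not given: they have to be found in the camera images.
- tin_center (a point): centre of the tea tin, a plain closed aluminium cylinder lying on its side: 90 mm long, 46 mm across, 85 to 170 g. Its own x axis runs along its length. It starts in the cradle and rolls easily
- cradle: flat wooden cradle, 110 x 80 mm, that the tin lies in; its base is 6 mm thick with two ridges (5 mm higher) along the tin. Origin at the centre of its underside, x along the tin. It is fixed
- feedbox: fixed wooden feed box with glass walls at -x and +x. Origin at the centre of its underside; own axes: x away from the lever, y towards the ramp, z up. Outside 122 (x) by 120 (y) by 100 mm high, walls 5 mm, one space inside, 112 x 110 mm, closed by the lid
- ramp_foot (a point): foot of the ramp on its centre line, at the top of the box's +y wall (y 61, z 101 mm in the box's frame). The ramp climbs from here at 0.21 rad towards the box's +y for 170 mm; it is 112 mm wide between side walls 30 mm high. A thing on it rolls down to the lid's lip, or into the box when the lid is up. Axes as the box
- ramp_lay (a point): where the tin's centre is when it lies across the ramp (length along the box's x), on the ramp's centre line and 42 mm up-slope of where the lip stops it; 23 mm off the surface. Open fingers have room here. At x 0, y 124.7, z 138.1 mm in the box's frame; axes as the box
- lever_pad (a point): centre of the top face of the steel lever's press pad, 45 mm (x) by 60 mm (y), 154 mm in front (-x) of the feed box's origin and about 88 mm above the table when up. It moves down about 36 mm with the lever. The pad's outer end tilts 0.15 rad up at first, 0.25 rad down at the end
- lever (a joint): angle of the lever: 0 up (released), 0.40 rad fully pressed down; its hinge is 90 mm behind the pad's centre. Sprung: pressing the pad takes about 7 to 10 N, and it comes back up by itself when let go
- lid (a joint): angle of the lid about its hinge on the feed box's -y rim: 0 closed, 1.36 rad raised. On its free edge, beside the ramp, stands a lip up to 137 mm above the table that stops things on the ramp while it is closed. Linked to the lever: always 3.4 times the lever's angle, so it is held up only while the lever is pressed
- mug: white ceramic mug, 76 mm across, 85 mm high, handle on its +y side. Loose bystander; origin at the centre of its underside
- kettle: matte grey kettle, 166 mm across, 171 mm high, black handle. Loose bystander; origin at the centre of its underside
- caddy0: lowest of three stacked round ceramic caddies, each 96 mm across, 60 mm high. Loose bystander; origin at the centre of its underside
- caddy1: middle caddy of the stack. Loose bystander; origin at the centre of its underside
- caddy2: top caddy of the stack. Loose bystander; origin at the centre of its underside
- sugar_jar: glass sugar jar with steel cap, 72 mm across, 100 mm high. Loose bystander; origin at the centre of its underside
- timer: egg timer, 66 mm across, 65 mm high, tapering to the top. Loose bystander; origin at the centre of its underside

How it is judged:
By the outcome, as a careful person would: the job done as asked, in the order asked, and still so for the second after the job is handed in, with the robot touching nothing.
It also fails if it takes over 64 s, if anything falls off the work surface, if the arm or the gripper's body presses on something with over 40 N, if the wrist force passes 120 N, or if a joint passes its speed limit or range.

## Working session

There is one attempt and no reset: what is moved stays moved. The work goes in short steps, Python scripts to look and compute and a tool call to move; the robot and the scene stay as the last step left them, time stands still between calls to the robot, and variables do not carry over. Pictures are saved under pics/ and viewed, and the job is handed in when it is done.

Besides the shell and the picture viewer there is one more tool, called after "Emit:" as name(argument=value, ...), one argument or row to a line, values as JSON. jog_arm: Moves the arm, as the interface text tells. Shift numbers are shares of 0.04 m and turn numbers shares of 0.1 rad, none past 1 either way. Its arguments: {"type":"object","properties":{"motion":{"type":"array","items":{"type":"array","items":{"type":"number","minimum":-1,"maximum":1}}},"gripper":{"type":"number"}},"required":["motion"]}

```bash
ls; mkdir -p pics
python3 - <<'E'
from rig import r, vision
import cv2, numpy as np
s=r.sense()
for k,v in s.items(): print(k,np.round(v,4))
for n in ["scene","top","wrist"]:
    p,d=vision.camera(n); cv2.imwrite(f"pics/{n}0.png",p[...,::-1]); np.save(f"pics/{n}0.npy",d)
    print(n,vision.camera_model(n))
E
```

```text
pics
clock 0.0
joint_positions [-1.175   0.2388 -0.0143  1.3192  0.      1.5708]
joint_vel [ 0.0012 -0.0006  0.0004  0.0005 -0.0024  0.    ]
joint_torque [ 1.10000e-03 -5.38790e+01  3.46431e+01  1.84000e-02 -1.00000e-04
 -0.00000e+00]
eef_pos [ 0.2022 -0.484   0.2307]
ee_rot [-0.1391  0.6938 -0.6928  0.1389]
wrist_force [0.5525 0.5071 0.3161]
ft_torque [ 0.0246 -0.0093  0.0406]
finger_gap 0.0853
scene {'mtx': array([[582.39802396,   0.        , 311.46361343],
       [  0.        , 582.39802396, 236.49822376],
       [  0.        ,   0.        ,   1.        ]]), 'rvec': array([ 2.21856842,  1.24529165, -0.40996257]), 'tvec': array([-0.32536897, -0.3105587 ,  1.82564477])}
top {'mtx': array([[602.70064957,   0.        , 318.61616375],
       [  0.        , 602.70064957, 228.83679648],
       [  0.        ,   0.        ,   1.        ]]), 'rvec': array([ 2.1236835 , -2.15823603,  0.19548261]), 'tvec': array([0.01729446, 0.57273932, 1.61987264])}
wrist {'mtx': array([[347.36034004,   0.        , 315.42757448],
       [  0.        , 347.36034004, 236.4053083 ],
       [  0.        ,   0.        ,   1.        ]]), 'hand_eye': array([[-9.30667037e-04,  9.49118208e-01,  3.14918659e-01,
        -7.99055885e-02],
       [-8.40591215e-04, -3.14919427e-01,  9.49118037e-01,
        -1.42871403e-01],
       [ 9.99999214e-01,  6.18595013e-04,  1.09090556e-03,
         1.04982082e-03],
       [ 0.00000000e+00,  0.00000000e+00,  0.00000000e+00,
         1.00000000e+00]])}
```

View pics/scene0.png

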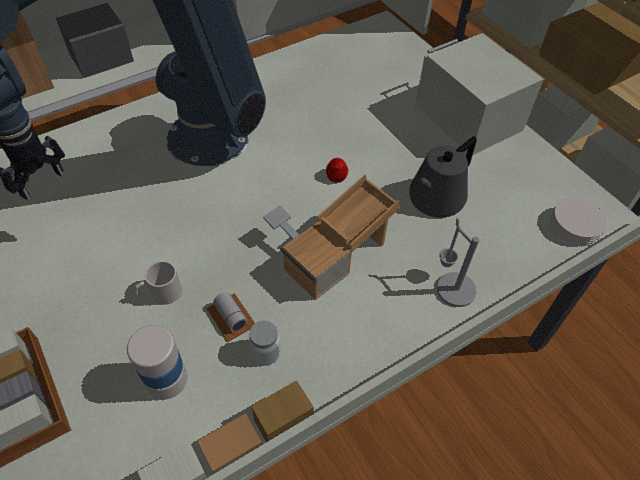

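View pics/top0.png

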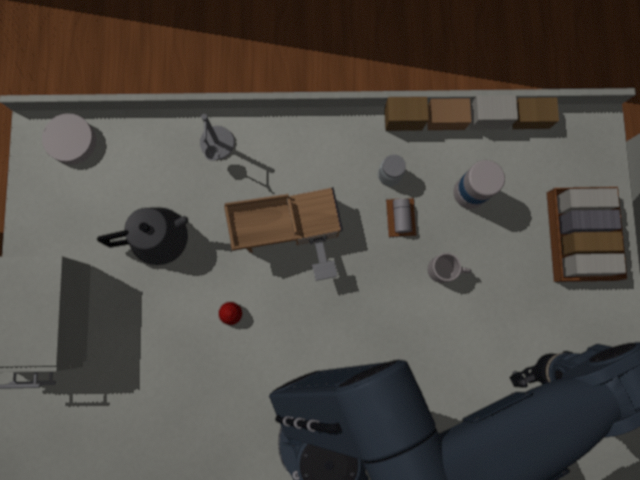

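View pics/wrist0.png

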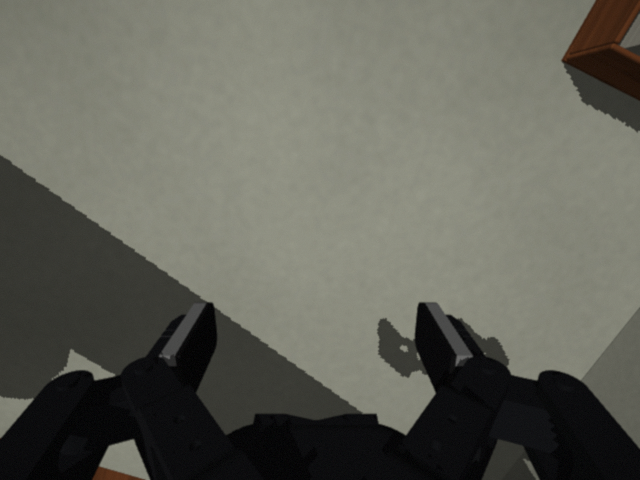

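The top view shows the tin in its cradle at about (402,215), the box at (318,213), the ramp to its left and the lever pad at (325,270). The kettle is at (155,235), the timer at (230,313), the jar at (393,170) and the mug at (445,267).

```bash
cat > h.py <<'E'
import numpy as np, cv2
from rig import vision
def cloud(n,d):
    m=vision.camera_model(n); K=m["mtx"]; R=cv2.Rodrigues(m["rvec"])[0]; t=m["tvec"]
    v,u=np.mgrid[:480,:640]
    P=np.stack([(u-K[0,2])/K[0,0]*d,(v-K[1,2])/K[1,1]*d,d],-1)
    return (P-t)@R
E
python3 - <<'E'
from h import *
d=np.load("pics/top0.npy"); C=cloud("top",d)
for (u,v) in [(402,215),(402,200),(402,228),(330,213),(310,213),(260,222),(230,240),(235,210),(290,205),(325,270),(325,272),(318,250),(155,235),(475,185),(230,313),(393,170),(445,267),(360,250)]:
    print(u,v,np.round(C[v,u],4))
p=cv2.imread("pics/top0.png")[160:310,200:500]
cv2.imwrite("pics/topc.png",cv2.resize(p,(800,400),interpolation=cv2.INTER_CUBIC)*2)
p=cv2.imread("pics/scene0.png")[160:370,190:410]
cv2.imwrite("pics/scenec.png",cv2.resize(p,None,fx=2.8,fy=2.8,interpolation=cv2.INTER_CUBIC))
E
```

```text
402 215 [ 0.6068 -0.2232  0.0571]
402 200 [ 0.6488 -0.2247  0.0589]
402 228 [ 0.5709 -0.2224  0.0534]
330 213 [ 0.6066 -0.0224  0.1019]
310 213 [0.605  0.0314 0.114 ]
260 222 [0.5829 0.1647 0.1123]
230 240 [0.5311 0.24   0.1426]
235 210 [0.6127 0.229  0.1304]
290 205 [0.6221 0.0837 0.1398]
325 270 [ 0.4547 -0.0065  0.0859]
325 272 [ 0.4488 -0.0062  0.0919]
318 250 [0.5106 0.0111 0.073 ]
155 235 [0.5446 0.4302 0.1583]
475 185 [ 0.6604 -0.3971  0.1765]
230 313 [0.3458 0.2489 0.0646]
393 170 [ 0.7245 -0.1972  0.0978]
445 267 [ 0.4665 -0.3483 -0.0016]
360 250 [ 0.5167 -0.1078  0.0136]
```

View pics/scenec.png

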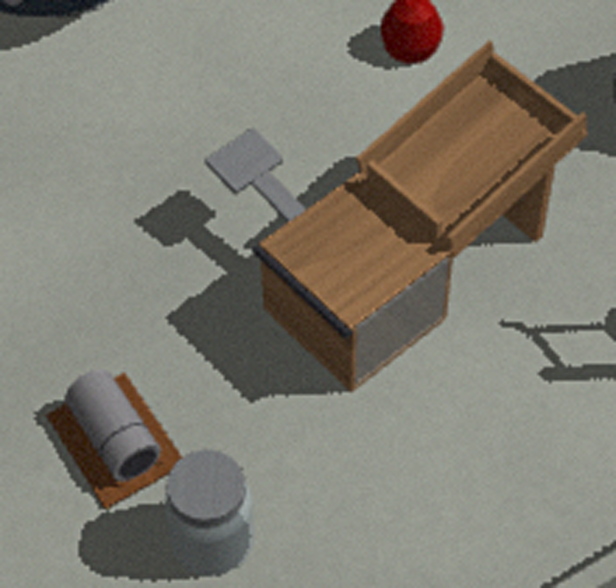

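Run:
```python
from h import *
for n in ["top","scene"]:
    d=np.load(f"pics/{n}0.npy"); C=cloud(n,d).reshape(-1,3); C=C[d.reshape(-1)>0]
    tb=C[(np.abs(C[:,0]-.55)<.03)&(np.abs(C[:,1]+.12)<.02)]
    print(n,"table z",np.median(tb[:,2]),tb[:,2].std())
    def sel(x,y,z): return C[(C[:,0]>x[0])&(C[:,0]<x[1])&(C[:,1]>y[0])&(C[:,1]<y[1])&(C[:,2]>z[0])&(C[:,2]<z[1])]
    def rect(P,nm):
        (c,s,a)=cv2.minAreaRect((P[:,:2]*1000).astype(np.float32)); print(nm,len(P),np.round(c,1),np.round(s,1),round(a,1),"z",np.round(np.percentile(P[:,2],[5,50,95]),4))
    rect(sel((.54,.68),(-.27,-.17),(.025,.07)),"tin")
    rect(sel((.52,.70),(-.29,-.15),(.004,.07)),"cradle+tin")
    rect(sel((.40,.49),(-.06,.06),(.05,.12)),"pad")
    rect(sel((.525,.72),(-.08,.32),(.07,.2)),"box+ramp")
    P=sel((.525,.72),(-.08,.32),(.085,.2))
    # yaw: 
    rect(sel((.53,.72),(-.08,.04),(.085,.12)),"lid")
    t=sel((.54,.68),(-.27,-.17),(.035,.07)); u,s,vt=np.linalg.svd(t-t.mean(0),full_matrices=False); print("tin axis",vt[0],t.mean(0), "yaw",np.arctan2(vt[0,1],vt[0,0]))
```

```text
top table z 0.001057838455313384 0.0041262130213915865
tin 537 [ 611.3 -226.3] [91.3 46.1] 3.0 z [0.0341 0.0485 0.0566]
cradle+tin 1362 [ 610.4 -220. ] [178.4 139.8] 0.0 z [0.0044 0.0102 0.0546]
pad 409 [461.5  -3.4] [58.6 59.7] 10.7 z [0.0809 0.089  0.0954]
box+ramp 5175 [583.  100.8] [144.6 298.7] 9.3 z [0.1004 0.1119 0.1414]
lid 1440 [610.4   1.9] [122.1  93.5] 9.9 z [0.1012 0.1082 0.1143]
tin axis [-0.99942427 -0.03295847 -0.00805435] [ 0.61048589 -0.2253329   0.04832809] yaw -3.108627148634986
scene table z 0.0017330961060957094 0.003049377722933257
tin 714 [ 612.4 -226.7] [96.1 45.8] 1.6 z [0.0308 0.0486 0.0555]
cradle+tin 1614 [ 610. -220.] [179.6 139.4] 0.1 z [0.0044 0.0114 0.0539]
pad 390 [460.8  -2.7] [61.2 62. ] 10.6 z [0.0819 0.0889 0.0943]
box+ramp 5471 [583.  100.4] [148.9 298. ] 10.2 z [0.0914 0.1124 0.145 ]
lid 1545 [612.    2.6] [126.5  95.5] 9.6 z [0.1003 0.109  0.1134]
tin axis [ 0.99843979  0.04653374 -0.0308642 ] [ 0.61597103 -0.22863859  0.04817947] yaw 0.046572758558353744
```

View pics/topc.png

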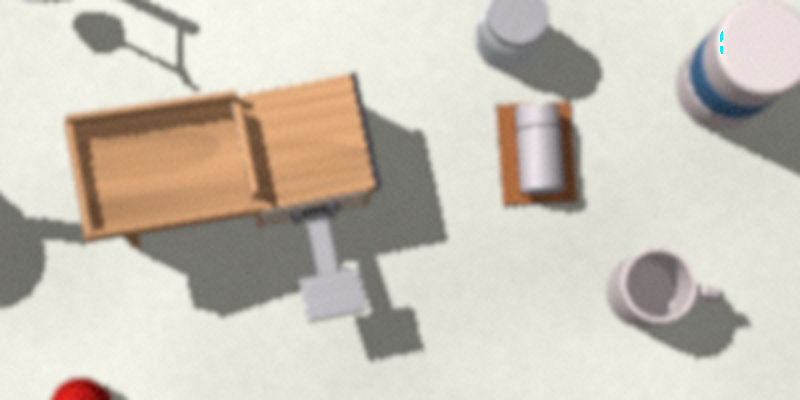

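Run:
```python
from h import *
from scipy.optimize import least_squares
for n in ["top","scene"]:
    d=np.load(f"pics/{n}0.npy"); C=cloud(n,d).reshape(-1,3); C=C[d.reshape(-1)>0]
    tz=.001 if n=="top" else .0017
    c0=np.array([.613,.0236]); yaw=np.radians(10)
    for it in range(4):
        R=np.array([[np.cos(yaw),-np.sin(yaw)],[np.sin(yaw),np.cos(yaw)]])
        L=(C[:,:2]-c0)@R; z=C[:,2]-tz
        m=(z>.08)&(z<.2)&(np.abs(L[:,0])<.09)&(L[:,1]>-.09)&(L[:,1]<.27)
        l=L[m]; xs=[];
        A=[];B=[]
        for y in np.arange(.07,.215,.01):
            q=l[np.abs(l[:,1]-y)<.005]
            A.append([y,np.percentile(q[:,0],1)]);B.append([y,np.percentile(q[:,0],99)])
        A=np.array(A);B=np.array(B)
        pa=np.polyfit(*A.T,1);pb=np.polyfit(*B.T,1)
        q=l[np.abs(l[:,0])<.04]
        print(n,np.round(c0,4),round(np.degrees(yaw),2),"slopes",pa[0],pb[0],"x edges",pa[1]+pa[0]*.14,pb[1]+pb[0]*.14,"y ext",np.percentile(q[:,1],[.5,99.5]))
        yaw-=np.arctan((pa[0]+pb[0])/2)
        cx=(pa[1]+pa[0]*.14+pb[1]+pb[0]*.14)/2
        c0=c0+R@np.array([cx,0])
    P=np.array([.4612,-.0031])
    L=(C[:,:2]-c0)@np.array([[np.cos(yaw),-np.sin(yaw)],[np.sin(yaw),np.cos(yaw)]]);z=C[:,2]-tz
    m=(z>.06)&(z<.11)&(L[:,0]<-.12)&(L[:,0]>-.2)&(abs(L[:,1])<.06)
    print("pad local",np.percentile(L[m],[1,99],axis=0), L[m].mean(0),z[m].mean())
    mm=(abs(L[:,0])<.045)
    for y in np.arange(-.07,.24,.01):
        k=mm&(abs(L[:,1]-y)<.005); print(round(y,3),round(np.median(z[k])*1000,1),end="; ")
    print()
```

```text
top [0.613  0.0236] 10.0 slopes -0.009177698897118843 -0.01250235838931766 x edges -0.06852793590727546 0.05217611308402844 y ext [-0.06547558  0.22732135]
top [0.6049 0.0222] 10.62 slopes 0.0010228356172981388 -0.0018358654936332132 x edges -0.05886404790749603 0.06184867275623133 y ext [-0.06573019  0.2273483 ]
top [0.6064 0.0225] 10.64 slopes 0.0019218276286365112 -0.0014788873425356332 x edges -0.0602821218519807 0.06041185704273797 y ext [-0.06568055  0.22768896]
top [0.6065 0.0225] 10.63 slopes 0.0012103872669435298 -0.0016512505680982136 x edges -0.0603954669547658 0.060317084871380655 y ext [-0.06568286  0.22768718]
pad local [[-0.17578222 -0.02749076]
 [-0.1220607   0.03081146]] [-0.15208576  0.0014891 ] 0.08767411166223008
-0.07 103.4; -0.06 106.0; -0.05 107.9; -0.04 107.6; -0.03 108.1; -0.02 107.5; -0.01 108.0; 0.0 108.2; 0.01 107.6; 0.02 107.9; 0.03 107.7; 0.04 107.1; 0.05 108.3; 0.06 132.9; 0.07 101.5; 0.08 104.4; 0.09 107.1; 0.1 108.7; 0.11 110.4; 0.12 113.0; 0.13 114.2; 0.14 116.2; 0.15 118.6; 0.16 121.1; 0.17 123.3; 0.18 125.3; 0.19 127.6; 0.2 129.4; 0.21 131.8; 0.22 
[... 450 characters left out ...]
0.06103497530042119 y ext [-0.06625     0.22600268]
scene [0.6075 0.0226] 10.46 slopes 0.0033912136921257726 -0.003391223105166656 x edges -0.0610562426312407 0.061056635288601516 y ext [-0.06625002  0.22600269]
pad local [[-0.17684104 -0.02906259]
 [-0.12198232  0.03007575]] [-1.5175771e-01 -9.1176463e-06] 0.08702031052818818
-0.07 1.1; -0.06 46.1; -0.05 107.5; -0.04 107.9; -0.03 107.6; -0.02 107.4; -0.01 108.1; 0.0 108.1; 0.01 107.8; 0.02 107.3; 0.03 107.5; 0.04 108.1; 0.05 108.4; 0.06 126.8; 0.07 101.6; 0.08 106.5; 0.09 105.9; 0.1 108.1; 0.11 109.7; 0.12 111.8; 0.13 114.1; 0.14 116.0; 0.15 118.2; 0.16 120.7; 0.17 122.0; 0.18 124.3; 0.19 84.9; 0.2 129.8; 0.21 132.8; 0.22 138.3; 0.23 135.5;
```

```bash
cat > plan.py <<'E'
import numpy as np
from rig import r
from scipy.spatial.transform import Rotation as Ro
def Rtool(yaw,flip=False,tilt=0):
    # tool y down, tool x horizontal at angle yaw ; z = x cross y
    x=np.array([np.cos(yaw),np.sin(yaw),0]); y=np.array([0,0,-1.]); z=np.cross(x,y)
    return Ro.from_matrix(np.stack([x,y,z],1))
def plan(pos,R,n=None,start=None,rt=1.0):
    """rows from current (commanded~measured) to pos,R"""
    if start is None:
        s=r.sense(); p,R0=np.array(s["eef_pos"]),Ro.from_quat(s["ee_rot"])
    else: p,R0=start
    pos=np.array(pos); w=(R0.inv()*R).as_rotvec()
    if n is None: n=int(np.ceil(max(np.linalg.norm(pos-p)/.036,np.abs(w).max()/(.095*rt),1)))
    rows=[]; cp,cR=np.array(p),R0
    for i in range(1,n+1):
        tp=p+(pos-p)*i/n; tR=R0*Ro.from_rotvec(w*i/n)
        a=np.round(cR.inv().apply(tp-cp)/.04,2); b=np.round((cR.inv()*tR).as_rotvec()/.1,2)
        rows.append([float(v) for v in list(a)+list(b)])
        cp=cp+cR.apply(a*.04); cR=cR*Ro.from_rotvec(b*.1)
    print(n,"rows; end",np.round(cp,4),"wtot",np.round(w,3))
    for k in range(0,n,12): print(rows[k:k+12])
    return cp,cR
E
python3 - <<'E'
from plan import *
s=r.sense(); print(np.round(Ro.from_quat(s["ee_rot"]).as_matrix(),3))
plan([.605,-.2265,.20],Rtool(.04))
E
```

```text
[[-0.923 -0.     0.386]
 [-0.386  0.001 -0.923]
 [-0.    -1.    -0.001]]
30 rows; end [ 0.6051 -0.2265  0.2   ] wtot [ 0.000e+00 -2.786e+00 -2.000e-03]
[[-0.39, 0.03, -0.07, 0.0, -0.93, -0.0], [-0.4, 0.02, -0.03, 0.0, -0.93, -0.0], [-0.4, 0.03, 0.0, 0.0, -0.93, -0.0], [-0.39, 0.02, 0.05, 0.0, -0.92, -0.0], [-0.39, 0.03, 0.08, -0.0, -0.93, -0.0], [-0.39, 0.02, 0.11, -0.0, -0.93, -0.0], [-0.37, 0.03, 0.15, -0.0, -0.93, -0.0], [-0.35, 0.03, 0.18, -0.0, -0.93, -0.0], [-0.34, 0.02, 0.22, -0.0, -0.93, -0.0], [-0.31, 0.03, 0.24, -0.0, -0.93, -0.0], [-0.29, 0.02, 0.27, -0.0, -0.92, -0.01], [-0.26, 0.03, 0.3, -0.0, -0.93, 0.0]]
[[-0.24, 0.02, 0.32, -0.0, -0.93, 0.0], [-0.2, 0.03, 0.35, -0.0, -0.93, 0.0], [-0.17, 0.03, 0.36, 0.0, -0.93, 0.0], [-0.14, 0.02, 0.37, 0.0, -0.93, 0.0], [-0.1, 0.03, 0.39, 0.0, -0.93, 0.0], [-0.07, 0.02, 0.39, 0.0, -0.92, 0.0], [-0.03, 0.03, 0.4, 0.0, -0.93, 0.0], [0.01, 0.02, 0.39, 0.0, -0.93, 0.0], [0.05, 0.03, 0.4, 0.0, -0.93, -0.0], [0.08, 0.02, 0.39, 0.0, -0.93, -0.0], [0.12, 0.03, 0.38, 0.0, -0.93, -0.0], [0.15, 0.03, 0.37, 0.0, -0.93, -0.0]]
[[0.18, 0.02, 0.35, 0.0, -0.93, -0.0], [0.22, 0.03, 0.34, 0.0, -0.92, -0.0], [0.25, 0.02, 0.31, 0.0, -0.93, -0.0], [0.27, 0.03, 0.29, 0.0, -0.93, -0.0], [0.3, 0.02, 0.26, -0.0, -0.93, -0.01], [0.33, 0.03, 0.23, 0.0, -0.93, 0.0]]
```

Run:
```python
from plan import *
plan([.605,-.2265,.22],Rtool(.04+np.pi))
```

```text
14 rows; end [ 0.6048 -0.2264  0.2201] wtot [0.001 0.356 0.   ]
[[-0.84, 0.02, -0.15, 0.0, 0.25, 0.0], [-0.84, 0.02, -0.17, 0.0, 0.26, 0.0], [-0.83, 0.02, -0.19, 0.0, 0.25, 0.0], [-0.83, 0.02, -0.21, 0.0, 0.26, 0.0], [-0.82, 0.02, -0.23, 0.0, 0.25, 0.0], [-0.81, 0.02, -0.25, 0.0, 0.25, 0.0], [-0.81, 0.02, -0.27, 0.01, 0.26, 0.0], [-0.81, 0.02, -0.3, -0.0, 0.25, 0.0], [-0.79, 0.02, -0.31, -0.0, 0.26, 0.0], [-0.78, 0.01, -0.33, -0.0, 0.25, 0.0], [-0.78, 0.02, -0.36, -0.0, 0.26, 0.0], [-0.77, 0.02, -0.37, -0.0, 0.25, 0.0]]
[[-0.76, 0.02, -0.4, -0.0, 0.25, 0.0], [-0.74, 0.02, -0.41, 0.0, 0.26, 0.0]]
```

Emit:
jog_arm(
  motion=[
    [-0.84,0.02,-0.15,0,0.25,0],
    [-0.84,0.02,-0.17,0,0.26,0],
    [-0.83,0.02,-0.19,0,0.25,0],
  ],
)

```text
clock: 0.52
eef_pos: [0.2893, -0.4284, 0.2286]
ee_rot: [-0.112, 0.698, -0.698, 0.112]
wrist_force: [-0.6, -0.4, 0.3]
finger_gap: 0.0859
```

Run:
```python
from plan import *
print(r.sense()["joint_positions"])
```

```text
[-9.76858932e-01  2.25513516e-01 -3.72182394e-02  1.30854563e+00
  2.60830537e-05  1.84624502e+00]
```

Run:
```python
from plan import *
plan([.60,-.2265,.20],Rtool(.04),rt=1.05)
```

```text
29 rows; end [ 0.6    -0.2263  0.1999] wtot [ 0.000e+00 -2.863e+00 -1.000e-03]
[[-0.31, 0.02, -0.08, 0.0, -0.99, -0.0], [-0.31, 0.03, -0.05, 0.0, -0.98, -0.0], [-0.32, 0.02, -0.02, 0.0, -0.99, -0.0], [-0.32, 0.03, 0.01, 0.0, -0.99, -0.0], [-0.32, 0.02, 0.05, 0.0, -0.99, -0.0], [-0.31, 0.03, 0.07, 0.0, -0.98, -0.0], [-0.3, 0.02, 0.11, 0.0, -0.99, -0.0], [-0.29, 0.03, 0.13, 0.0, -0.99, -0.0], [-0.28, 0.02, 0.16, -0.0, -0.99, -0.0], [-0.25, 0.03, 0.19, -0.0, -0.98, -0.0], [-0.24, 0.02, 0.21, -0.0, -0.99, -0.0], [-0.22, 0.03, 0.24, -0.0, -0.99, -0.0]]
[[-0.19, 0.02, 0.25, -0.0, -0.98, -0.0], [-0.17, 0.03, 0.28, -0.0, -0.99, -0.0], [-0.13, 0.02, 0.29, -0.0, -0.99, -0.0], [-0.11, 0.03, 0.3, -0.0, -0.99, -0.0], [-0.08, 0.02, 0.31, -0.0, -0.98, -0.0], [-0.05, 0.02, 0.31, -0.0, -0.99, -0.0], [-0.02, 0.03, 0.32, -0.0, -0.99, -0.0], [0.02, 0.02, 0.32, -0.0, -0.99, -0.0], [0.05, 0.03, 0.32, -0.0, -0.98, -0.0], [0.07, 0.02, 0.31, -0.0, -0.99, -0.0], [0.11, 0.03, 0.3, -0.0, -0.99, -0.0], [0.14, 0.02, 0.29, -0.0, -0.98, -0.0]]
[[0.16, 0.03, 0.27, -0.0, -0.99, -0.0], [0.19, 0.02, 0.26, -0.0, -0.99, -0.0], [0.22, 0.03, 0.23, -0.0, -0.99, -0.0], [0.23, 0.02, 0.22, -0.0, -0.98, -0.0], [0.26, 0.03, 0.19, -0.0, -0.99, -0.0]]
```

Emit:
jog_arm(
  motion=[
    [-0.31,0.02,-0.08,0,-0.99,0],
    [-0.31,0.03,-0.05,0,-0.98,0],
    [-0.32,0.02,-0.02,0,-0.99,0],
    [-0.32,0.03,0.01,0,-0.99,0],
    [-0.32,0.02,0.05,0,-0.99,0],
    [-0.31,0.03,0.07,0,-0.98,0],
    [-0.3,0.02,0.11,0,-0.99,0],
    [-0.29,0.03,0.13,0,-0.99,0],
    [-0.28,0.02,0.16,0,-0.99,0],
    [-0.25,0.03,0.19,0,-0.98,0],
    [-0.24,0.02,0.21,0,-0.99,0],
    [-0.22,0.03,0.24,0,-0.99,0],
  ],
)

```text
clock: 2.02
eef_pos: [0.4173, -0.3449, 0.2166]
ee_rot: [-0.484, 0.516, -0.515, 0.484]
wrist_force: [-0.2, 0.5, 0.2]
finger_gap: 0.0849
```

Emit:
jog_arm(
  motion=[
    [-0.19,0.02,0.25,0,-0.98,0],
    [-0.17,0.03,0.28,0,-0.99,0],
    [-0.13,0.02,0.29,0,-0.99,0],
    [-0.11,0.03,0.3,0,-0.99,0],
    [-0.08,0.02,0.31,0,-0.98,0],
    [-0.05,0.02,0.31,0,-0.99,0],
    [-0.02,0.03,0.32,0,-0.99,0],
    [0.02,0.02,0.32,0,-0.99,0],
    [0.05,0.03,0.32,0,-0.98,0],
    [0.07,0.02,0.31,0,-0.99,0],
    [0.11,0.03,0.3,0,-0.99,0],
    [0.14,0.02,0.29,0,-0.98,0],
  ],
)

```text
clock: 3.52
eef_pos: [0.5459, -0.2612, 0.2049]
ee_rot: [-0.689, 0.158, -0.157, 0.689]
wrist_force: [0.5, 0.3, 0.4]
finger_gap: 0.0855
```

Emit:
jog_arm(
  motion=[
    [0.16,0.03,0.27,0,-0.99,0],
    [0.19,0.02,0.26,0,-0.99,0],
    [0.22,0.03,0.23,0,-0.99,0],
    [0.23,0.02,0.22,0,-0.98,0],
    [0.26,0.03,0.19,0,-0.99,0],
    [0,0,0,0,0,0],
  ],
)

```text
clock: 4.28
eef_pos: [0.5994, -0.2261, 0.1994]
ee_rot: [-0.707, -0.014, 0.015, 0.707]
wrist_force: [-1.1, -0.2, 0.6]
finger_gap: 0.0858
```

```bash
cat >> h.py <<'E'
from rig import r
from scipy.spatial.transform import Rotation as Ro
def wristcloud():
    s=r.sense(); p,d=vision.camera("wrist"); m=vision.camera_model("wrist"); K=m["mtx"]; H=m["hand_eye"]
    v,u=np.mgrid[:480,:640]
    P=np.stack([(u-K[0,2])/K[0,0]*d,(v-K[1,2])/K[1,1]*d,d],-1)
    T=P@H[:3,:3].T+H[:3,3]
    W=T@Ro.from_quat(s["ee_rot"]).as_matrix().T+np.array(s["eef_pos"])
    return p,d,W,s
E
python3 - <<'E'
from h import *
p,d,W,s=wristcloud(); cv2.imwrite("pics/w1.png",p[...,::-1]); np.savez("pics/w1.npz",d=d,W=W)
print(s["clock"],s["eef_pos"],s["joint_positions"])
C=W[d>0]
tb=C[(abs(C[:,0]-.55)<.03)&(abs(C[:,1]+.14)<.02)]; print("table",np.median(tb[:,2]),tb[:,2].std())
m=(C[:,0]>.54)&(C[:,0]<.69)&(abs(C[:,1]+.225)<.035)&(C[:,2]>.038)&(C[:,2]<.07)
t=C[m]; print(len(t),t.mean(0),np.percentile(t,[1,50,99],axis=0)); print(cv2.minAreaRect((t[:,:2]*1000).astype(np.float32)))
E
```

```text
4.275 [ 0.59935208 -0.22607606  0.1994305 ] [-3.60742715e-01  4.50868551e-01  2.22691768e-01  1.34359515e+00
  9.18750839e-05 -4.02218112e-01]
table 0.00017742989397383224 0.0007668041209355092
4488 [ 0.60786634 -0.22798012  0.04830105] [[ 0.56582149 -0.24865401  0.03844293]
 [ 0.60676551 -0.22798441  0.04956268]
 [ 0.65459726 -0.20726401  0.05291771]]
((610.7354125976562, -227.69854736328125), (90.31261444091797, 42.81101989746094), 2.216865062713623)
```

View pics/w1.png

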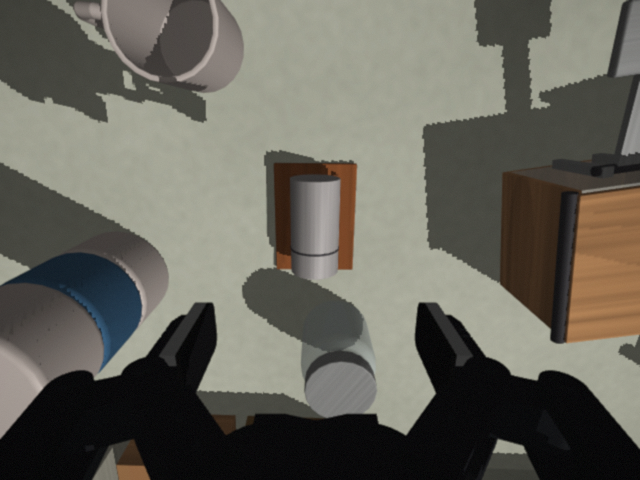

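The wrist picture shows the tin at about (315,225) in the cradle, with the jar at (340,390). The fit puts the tin centre at (0.611, -0.228), yaw 0.039, with its top at 0.0525, which matches the 46 mm diameter on the 6 mm base.

Run:
```python
from plan import *
c=plan([.611,-.228,.075],Rtool(.039))
plan([.611,-.228,.015],Rtool(.039),start=c,n=4)
```

```text
4 rows; end [ 0.6109 -0.2279  0.0748] wtot [-0.     0.001 -0.001]
[[0.08, 0.78, -0.01, -0.0, 0.0, -0.0], [0.07, 0.78, -0.02, -0.0, 0.0, -0.0], [0.08, 0.78, -0.01, -0.0, 0.0, -0.01], [0.07, 0.78, -0.01, -0.0, 0.01, 0.0]]
4 rows; end [ 0.6109 -0.2278  0.0148] wtot [-0. -0.  0.]
[[0.0, 0.37, -0.0, -0.0, -0.0, 0.0], [0.0, 0.38, -0.0, -0.0, -0.0, 0.0], [0.0, 0.37, -0.0, -0.0, -0.0, 0.0], [0.0, 0.38, -0.0, -0.0, -0.0, 0.0]]
```

Emit:
jog_arm(
  motion=[
    [0.08,0.78,-0.01,0,0,0],
    [0.07,0.78,-0.02,0,0,0],
    [0.08,0.78,-0.01,0,0,0],
    [0.07,0.78,-0.01,0,0,0],
    [0,0.37,0,0,0,0],
    [0,0.38,0,0,0,0],
    [0,0.37,0,0,0,0],
    [0,0.38,0,0,0,0],
    [0,0,0,0,0,0],
  ],
)

```text
clock: 5.45
eef_pos: [0.6104, -0.2277, 0.014]
ee_rot: [-0.707, -0.014, 0.015, 0.707]
wrist_force: [0.3, -0.5, 0.3]
finger_gap: 0.0853
```

Emit:
jog_arm(
  motion=[
    [0,0,0,0,0,0],
    [0,0,0,0,0,0],
    [0,0,0,0,0,0],
    [0,0,0,0,0,0],
    [0,0,0,0,0,0],
    [0,0,0,0,0,0],
    [0,0,0,0,0,0],
    [0,0,0,0,0,0],
  ],
  gripper=0.3,
)

```text
clock: 6.45
eef_pos: [0.6117, -0.2282, 0.0163]
ee_rot: [0.707, 0.015, -0.014, -0.707]
wrist_force: [0.0, 0.2, 6.9]
finger_gap: 0.0443
```

Emit:
jog_arm(
  motion=[
    [0,-0.4,0,0,0,0],
    [0,-0.8,0,0,0,0],
    [0,-1,0,0,0,0],
    [0,-1,0,0,0,0],
    [0,-1,0,0,0,0],
    [0,-0.8,0,0,0,0],
    [0,0,0,0,0,0],
  ],
)

```text
clock: 7.32
eef_pos: [0.6123, -0.2285, 0.2188]
ee_rot: [0.708, 0.016, -0.013, -0.706]
wrist_force: [0.2, 0.2, -2.5]
finger_gap: 0.0443
```

Run:
```python
from h import *
p,d,W,s=wristcloud(); cv2.imwrite("pics/w2.png",p[...,::-1]); np.savez("pics/w2.npz",d=d,W=W)
print(s["clock"],s["eef_pos"],s["finger_gap"],s["wrist_force"])
R=Ro.from_quat(s["ee_rot"]).as_matrix(); T=(W-np.array(s["eef_pos"]))@R
m=(d>0)&(abs(T[...,2])<.02)&(abs(T[...,0])<.07)&(T[...,1]>-.06)&(T[...,1]<.05)
t=T[m]; print(len(t),np.percentile(t,[1,50,99],axis=0)); 
for x in np.arange(-.06,.065,.01):
    q=t[(abs(t[:,0]-x)<.004)&(abs(t[:,2])<.006)]
    if len(q): print(round(x,3),len(q),np.percentile(q[:,1],[5,50]))
```

```text
7.325 [ 0.61227798 -0.22851773  0.21880724] 0.044334589751851394 [ 0.15948957  0.15012416 -2.50182086]
21108 [[-0.04576929 -0.03644276 -0.01953607]
 [-0.01801753 -0.03303765 -0.00047174]
 [ 0.03075457  0.00149769  0.01940492]]
-0.05 3 [-0.03528744 -0.03441568]
-0.04 812 [-0.036372   -0.03537098]
-0.03 746 [-0.0363277  -0.03540099]
-0.02 684 [-0.03630697 -0.03533827]
-0.01 632 [-0.03628614 -0.03533553]
0.0 593 [-0.03624737 -0.03531279]
0.01 563 [-0.036255   -0.03530309]
0.02 504 [-0.03637567 -0.03534722]
0.03 243 [-0.03609064 -0.03519708]
```

View pics/w2.png

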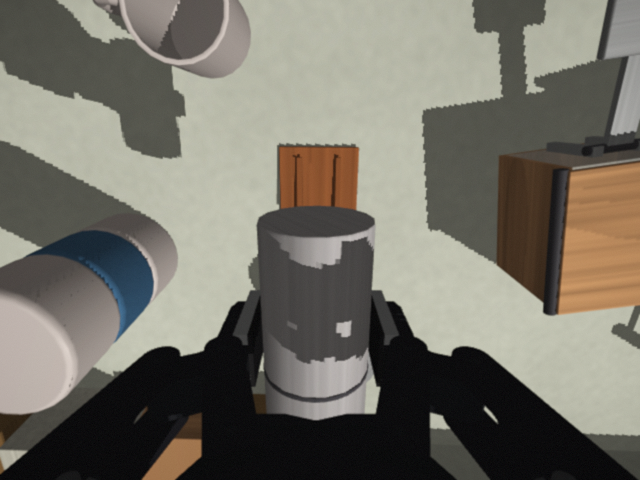

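Run:
```python
from plan import *
plan([.585,.145,.23],Rtool(.184))
```

```text
11 rows; end [0.585 0.145 0.23 ] wtot [ 0.001 -0.143  0.002]
[[-0.03, -0.03, 0.85, 0.0, -0.13, 0.0], [-0.01, -0.03, 0.85, 0.0, -0.13, 0.0], [-0.0, -0.03, 0.85, 0.0, -0.13, 0.01], [0.01, -0.03, 0.85, 0.0, -0.13, -0.0], [0.01, -0.04, 0.85, 0.0, -0.13, -0.0], [0.03, -0.03, 0.85, 0.01, -0.13, 0.0], [0.04, -0.03, 0.85, -0.0, -0.13, 0.0], [0.06, -0.03, 0.85, -0.0, -0.13, 0.0], [0.06, -0.03, 0.85, -0.0, -0.13, 0.01], [0.07, -0.03, 0.84, -0.0, -0.13, -0.0], [0.09, -0.03, 0.85, 0.0, -0.13, 0.0]]
```

Emit:
jog_arm(
  motion=[
    [-0.03,-0.03,0.85,0,-0.13,0],
    [-0.01,-0.03,0.85,0,-0.13,0],
    [0,-0.03,0.85,0,-0.13,0],
    [0.01,-0.03,0.85,0,-0.13,0],
    [0.01,-0.04,0.85,0,-0.13,0],
    [0.03,-0.03,0.85,0,-0.13,0],
    [0.04,-0.03,0.85,0,-0.13,0],
    [0.06,-0.03,0.85,0,-0.13,0],
    [0.06,-0.03,0.85,0,-0.13,0],
    [0.07,-0.03,0.84,0,-0.13,0],
    [0.09,-0.03,0.85,0,-0.13,0],
    [0,0,0,0,0,0],
  ],
)

```text
clock: 8.88
eef_pos: [0.5837, 0.1471, 0.2273]
ee_rot: [-0.704, -0.065, 0.067, 0.704]
wrist_force: [0.2, -0.2, -1.1]
finger_gap: 0.044
```

Run:
```python
from h import *
p,d,W,s=wristcloud(); cv2.imwrite("pics/w3.png",p[...,::-1]); np.savez("pics/w3.npz",d=d,W=W)
print(s["clock"],s["eef_pos"],s["finger_gap"],s["wrist_force"],s["joint_positions"])
C=W[d>0]; c=np.array([.607,.0225]); yaw=np.radians(10.55); R=np.array([[np.cos(yaw),-np.sin(yaw)],[np.sin(yaw),np.cos(yaw)]])
L=(C[:,:2]-c)@R; z=C[:,2]
# ramp profile
for x0 in (-.045,-.02,0,.02,.045):
    print(x0,[ (round(float(y),3),int(k.sum()),round(float(np.median(z[k]))*1000,1)) for y in np.arange(-.05,.24,.015) for k in [(abs(L[:,0]-x0)<.006)&(abs(L[:,1]-y)<.003)&(z<.18)] if k.sum()>5])
# across profile
for y0 in (.085,.1,.16,.18,.2):
    print(y0,[ (round(float(x),3),int(k.sum()),round(float(np.percentile(z[k],90))*1000)) for x in np.arange(-.072,.074,.004) for k in [(abs(L[:,0]-x)<.002)&(abs(L[:,1]-y0)<.006)&(z<.18)&(z>.05)] if k.sum()>2])
```

```text
8.875 [0.58366446 0.14705575 0.22733656] 0.04399411051112116 [ 0.21950218 -0.2401116  -1.14149591] [2.46585821e-01 3.75309344e-01 1.74008814e-01 1.37199123e+00
 4.50621136e-04 5.94629556e-02]
-0.045 [(-0.05, 127, 108.5), (-0.035, 131, 108.4), (-0.02, 127, 108.4), (-0.005, 127, 108.5), (0.01, 130, 108.3), (0.025, 133, 108.4), (0.04, 127, 108.3), (0.055, 127, 114.6), (0.07, 117, 102.9), (0.085, 124, 106.3), (0.1, 129, 109.5), (0.115, 133, 112.6), (0.13, 147, 115.7), (0.145, 142, 118.9), (0.16, 148, 122.1), (0.175, 151, 125.3), (0.19, 161, 128.4), (0.205, 171, 131.7), (0.22, 345, 138.5)]
-0.02 [(-0.05, 112, 108.4), (-0.035, 116, 108.4), (-0.02, 116, 108.6), (-0.005, 115, 108.4), (0.01, 118, 108.4), (0.025, 115, 108.4), (0.04, 121, 108.4), (0.055, 70, 137.2), (0.07, 106, 103.0), (0.085, 115, 106.3), (0.1, 76, 109.3), (0.115, 48, 112.3), (0.13, 42, 115.6), (0.145, 47, 118.7), (0.16, 79, 122.1), (0.175, 134, 125.2), (0.19, 141, 128.5), (0.205, 149, 131.6), (0.22, 313, 137.7)]
0 [(-0.05, 109, 108.3), (-0.035, 105, 108.4), (-0.02, 113, 108.4), (-0.005, 114, 108.4), (0.01, 110, 108.4), (0.025
[... 1907 characters left out ...]
2, 79, 127), (0.036, 78, 127), (0.04, 77, 127), (0.044, 54, 128), (0.048, 41, 128), (0.052, 14, 127)]
0.2 [(-0.064, 103, 162), (-0.06, 148, 163), (-0.056, 30, 162), (-0.052, 101, 132), (-0.048, 107, 132), (-0.044, 110, 132), (-0.04, 106, 132), (-0.036, 107, 132), (-0.032, 100, 132), (-0.028, 99, 132), (-0.024, 101, 132), (-0.02, 99, 132), (-0.016, 97, 132), (-0.012, 94, 132), (-0.008, 93, 132), (-0.004, 91, 132), (0.0, 90, 132), (0.004, 89, 132), (0.008, 94, 132), (0.012, 88, 132), (0.016, 80, 132), (0.02, 87, 132), (0.024, 86, 132), (0.028, 80, 132), (0.032, 81, 132), (0.036, 78, 132), (0.04, 81, 132), (0.044, 77, 132), (0.048, 76, 132), (0.052, 75, 132), (0.056, 453, 161), (0.06, 46, 162)]
```

View pics/w3.png

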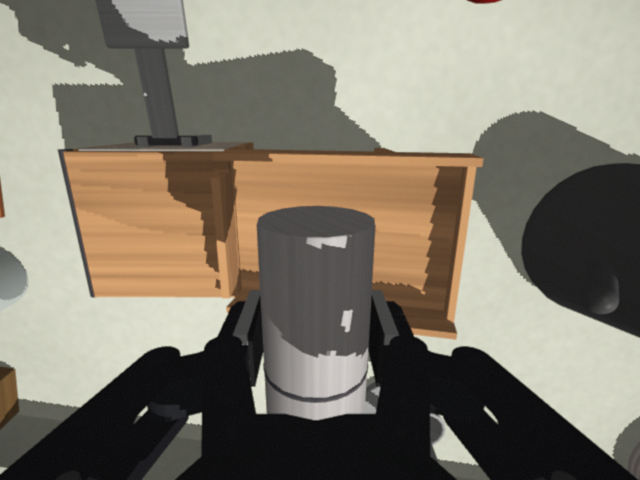

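The ramp shows at about (240–470, 155–330) with its walls and lip where the model puts them. Measured surface heights agree with nominal to about 0.2 mm, so I'm descending to ramp_lay.

Run:
```python
from plan import *
c=plan([.5845,.1451,.14],Rtool(.184),n=4)
plan([.5845,.1451,.1265],Rtool(.184),start=c,n=2)
```

```text
4 rows; end [0.5846 0.1452 0.1399] wtot [ 0.     0.002 -0.002]
[[0.0, 0.55, -0.01, 0.0, 0.01, -0.01], [0.01, 0.54, -0.0, 0.0, 0.0, -0.0], [0.0, 0.55, -0.01, 0.0, 0.01, -0.01], [0.01, 0.55, -0.0, 0.0, 0.0, -0.0]]
2 rows; end [0.5846 0.1452 0.1267] wtot [ 0.  0. -0.]
[[-0.0, 0.17, -0.0, 0.0, 0.0, -0.0], [-0.0, 0.16, -0.0, 0.0, 0.0, -0.0]]
```

Emit:
jog_arm(
  motion=[
    [0,0.55,-0.01,0,0,0],
    [0.01,0.54,0,0,0,0],
    [0,0.55,-0.01,0,0,0],
    [0.01,0.55,0,0,0,0],
    [0,0.17,0,0,0,0],
    [0,0.16,0,0,0,0],
    [0,0,0,0,0,0],
  ],
)

```text
clock: 9.8
eef_pos: [0.5856, 0.1443, 0.1282]
ee_rot: [-0.704, -0.065, 0.065, 0.704]
wrist_force: [-0.4, -0.9, -0.4]
finger_gap: 0.0443
```

Emit:
jog_arm(
  motion=[
    [0,0.05,0,0,0,0],
    [0,0.02,0,0,0,0],
    [0,0,0,0,0,0],
  ],
)

```text
clock: 10.18
eef_pos: [0.5856, 0.1446, 0.1255]
ee_rot: [-0.704, -0.065, 0.065, 0.704]
wrist_force: [0.0, 0.3, -1.4]
finger_gap: 0.0444
```

Now at the surface, so I'm releasing slowly.

Emit:
jog_arm(
  motion=[
    [0,0,0,0,0,0],
    [0,0,0,0,0,0],
    [0,0,0,0,0,0],
    [0,0,0,0,0,0],
  ],
  gripper=0.75,
)

```text
clock: 10.68
eef_pos: [0.5858, 0.1445, 0.1254]
ee_rot: [-0.704, -0.065, 0.065, 0.704]
wrist_force: [0.9, -0.6, -0.5]
finger_gap: 0.0642
```

Emit:
jog_arm(
  motion=[
    [0,0,0,0,0,0],
    [0,0,0,0,0,0],
    [0,0,0,0,0,0],
  ],
  gripper=1.0,
)

```text
clock: 11.05
eef_pos: [0.5855, 0.1445, 0.1253]
ee_rot: [-0.704, -0.065, 0.065, 0.704]
wrist_force: [-0.1, 0.5, -0.2]
finger_gap: 0.0854
```

Run:
```python
from h import *
p,d,W,s=wristcloud(); cv2.imwrite("pics/w4.png",p[...,::-1])
print(s["clock"],s["eef_pos"],s["finger_gap"],s["wrist_force"])
```

```text
11.05 [0.58554185 0.144524   0.12528185] 0.08544247952831799 [-0.09963285  0.54126933 -0.16174209]
```

View pics/w4.png

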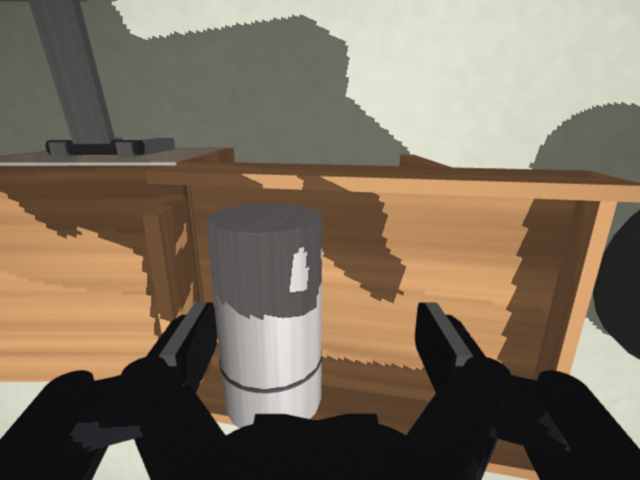

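The tin sits crosswise against the downhill finger, at about (265,315). Lifting straight up lets it roll the rest of the way to the lip.

Emit:
jog_arm(
  motion=[
    [0,-0.15,0,0,0,0],
    [0,-0.25,0,0,0,0],
    [0,-0.25,0,0,0,0],
    [0,-0.3,0,0,0,0],
    [0,-0.5,0,0,0,0],
    [0,-0.8,0,0,0,0],
    [0,-0.8,0,0,0,0],
    [0,0,0,0,0,0],
  ],
)

```text
clock: 12.1
eef_pos: [0.5868, 0.1448, 0.2506]
ee_rot: [-0.704, -0.067, 0.063, 0.704]
wrist_force: [-0.5, 0.3, 0.2]
finger_gap: 0.0854
```

Run:
```python
from h import *
p,d,W,s=wristcloud(); cv2.imwrite("pics/w5.png",p[...,::-1])
print(s["clock"],s["eef_pos"],s["finger_gap"],s["wrist_force"],s["joint_positions"])
C=W[d>0]; c=np.array([.607,.0225]); yaw=np.radians(10.55); R=np.array([[np.cos(yaw),-np.sin(yaw)],[np.sin(yaw),np.cos(yaw)]])
L=(C[:,:2]-c)@R; z=C[:,2]
k=(abs(L[:,0])<.054)&(L[:,1]>.062)&(L[:,1]<.15)&(z>.142)&(z<.17)
print(k.sum(),np.percentile(L[k],[1,50,99],axis=0),np.percentile(z[k],99)); print(cv2.minAreaRect((L[k]*1000).astype(np.float32)))
```

```text
12.1 [0.58680433 0.14480688 0.2506075 ] 0.08539830801031809 [-0.46977497  0.3042378   0.1980112 ] [2.41885345e-01 3.69093559e-01 2.23487985e-01 1.42010370e+00
 1.04212692e-04 5.77212280e-02]
5842 [[-0.04447343  0.06591268]
 [-0.00407734  0.0857012 ]
 [ 0.04406758  0.10292374]] 0.1532229990287024
((0.44469451904296875, 84.47589111328125), (90.5489730834961, 39.08549118041992), 0.2609929144382477)
```

View pics/w5.png

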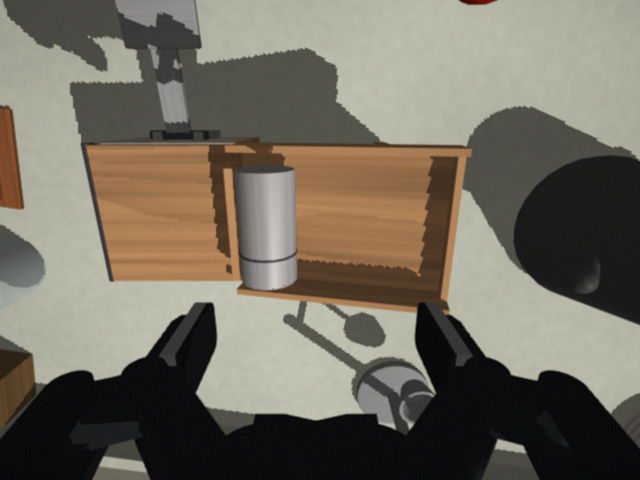

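The tin lies straight across the ramp against the lip: centre at box y 84 mm against an expected 83.6, x ≈ 0. Next is the lever.

Run:
```python
from plan import *
c=plan([.4565,-.005,.16],Rtool(.184))
plan([.4565,-.005,.10],Rtool(.184),start=c)
```

```text
7 rows; end [ 0.4564 -0.0052  0.1598] wtot [-0.     0.     0.003]
[[-0.55, 0.32, -0.44, -0.0, 0.0, 0.0], [-0.56, 0.31, -0.44, -0.0, 0.0, 0.01], [-0.55, 0.32, -0.44, -0.0, 0.0, 0.0], [-0.56, 0.31, -0.44, -0.0, 0.0, 0.01], [-0.55, 0.32, -0.44, -0.0, 0.0, -0.0], [-0.55, 0.32, -0.44, -0.0, 0.0, 0.0], [-0.56, 0.32, -0.45, -0.0, 0.0, 0.01]]
2 rows; end [ 0.4563 -0.0052  0.0998] wtot [-0.  0. -0.]
[[0.0, 0.75, 0.0, -0.0, 0.0, -0.0], [0.0, 0.75, 0.0, -0.0, 0.0, -0.0]]
```

Emit:
jog_arm(
  motion=[
    [-0.55,0,-0.44,0,0,0.01],
    [-0.56,0.31,-0.44,0,0,0.01],
    [-0.55,0.32,-0.44,0,0,0],
    [-0.56,0.31,-0.44,0,0,0.01],
    [-0.55,0.32,-0.44,0,0,0],
    [-0.55,0.32,-0.44,0,0,0],
    [-0.56,0.64,-0.45,0,0,0.01],
    [0,0,0,0,0,0],
    [0,0,0,0,0,0],
  ],
  gripper=0,
)

```text
clock: 13.28
eef_pos: [0.4558, -0.0053, 0.1589]
ee_rot: [0.704, 0.064, -0.066, -0.704]
wrist_force: [0.8, 0.2, 0.2]
finger_gap: -0.0
```

Run:
```python
from h import *
p,d,W,s=wristcloud(); cv2.imwrite("pics/w6.png",p[...,::-1])
print(s["clock"],s["eef_pos"],s["finger_gap"],s["wrist_force"],s["joint_positions"])
C=W[d>0]; c=np.array([.607,.0225]); yaw=np.radians(10.55); R=np.array([[np.cos(yaw),-np.sin(yaw)],[np.sin(yaw),np.cos(yaw)]])
L=(C[:,:2]-c)@R; z=C[:,2]
k=(L[:,0]<-.125)&(L[:,0]>-.19)&(abs(L[:,1])<.045)&(z>.06)&(z<.105)
print(np.percentile(L[k],[1,50,99],axis=0),np.percentile(z[k],[1,50,99])); print("tcp local",(np.array(s["eef_pos"][:2])-c)@R)
```

```text
13.275 [ 0.4557673  -0.00531835  0.15893544] -4.808785487811155e-05 [0.81272614 0.16988886 0.20475449] [-1.13351541e-02  1.61826157e-01 -3.03638332e-01  1.10914009e+00
 -4.95194247e-04 -1.95216406e-01]
[[-0.1779571  -0.02814482]
 [-0.157211    0.00079642]
 [-0.12687568  0.03005775]] [0.08210071 0.0887021  0.09237124]
tcp local [-0.15376954  0.00034163]
```

View pics/w6.png

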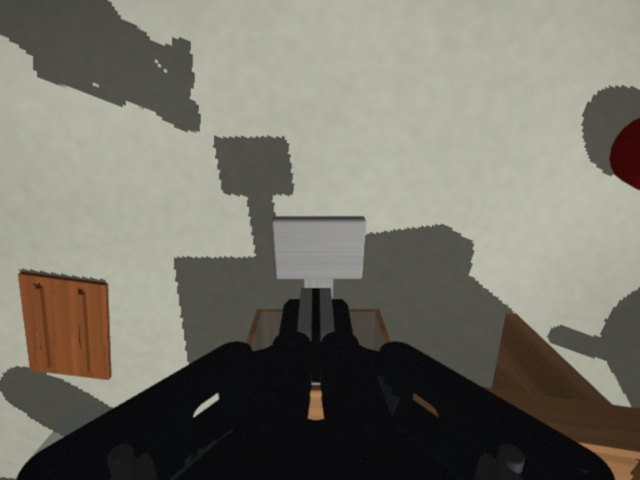

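The shut gripper is directly above the pad, which shows at about (320,248) in the picture. The pad top measures 0.0887, within 1 mm of the stated 88 mm.

Emit:
jog_arm(
  motion=[
    [0,0.8,0,0,0,0],
    [0,0.75,0,0,0,0],
    [0,0.2,0,0,0,0],
    [0,0.25,0,0,0,0],
    [0,0.25,0,0,0,0],
    [0,0.2,0,0,0,0],
    [0,0.15,0,0,0,0],
    [0,0,0,0,0,0],
  ],
)

```text
clock: 14.32
eef_pos: [0.4559, -0.005, 0.056]
ee_rot: [0.704, 0.064, -0.066, -0.704]
wrist_force: [-3.7, 0.2, 8.3]
finger_gap: 0.0001
```

Run:
```python
from h import *
s=r.sense(); p,d=vision.camera("scene"); cv2.imwrite("pics/s7.png",cv2.resize(p[110:320,190:450,::-1],None,fx=2.8,fy=2.8,interpolation=cv2.INTER_CUBIC))
print(s["clock"],s["eef_pos"],s["wrist_force"])
```

```text
14.325 [ 0.45592548 -0.00502632  0.05596806] [-3.70577487  0.22798891  8.28468832]
```

View pics/s7.png

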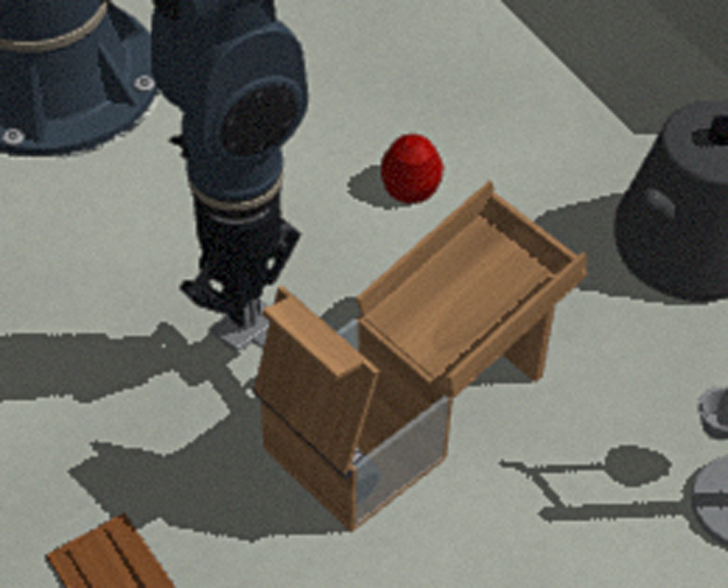

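The lid stands well up at about (315,360), the ramp is empty, and the tin shows through the glass near (365,480). I'll hold a little longer and confirm.

Emit:
jog_arm(
  motion=[
    [0,0,0,0,0,0],
    [0,0,0,0,0,0],
    [0,0,0,0,0,0],
    [0,0,0,0,0,0],
    [0,0,0,0,0,0],
    [0,0,0,0,0,0],
    [0,0,0,0,0,0],
    [0,0,0,0,0,0],
  ],
)

```text
clock: 15.38
eef_pos: [0.4559, -0.005, 0.0563]
ee_rot: [0.704, 0.064, -0.066, -0.704]
wrist_force: [-3.6, 0.9, 7.4]
finger_gap: -0.0002
```

Run:
```python
from h import *
s=r.sense(); ims=[]
for n,(a,b,c,e) in {"scene":(220,320,270,370),"top":(160,260,250,350)}.items():
    p,d=vision.camera(n); ims.append(cv2.resize(p[a:b,c:e,::-1],(400,400),interpolation=cv2.INTER_CUBIC))
    if n=="top":
        C=cloud(n,d)[d>0]
        c0=np.array([.607,.0225]); yaw=np.radians(10.55); R=np.array([[np.cos(yaw),-np.sin(yaw)],[np.sin(yaw),np.cos(yaw)]])
        L=(C[:,:2]-c0)@R; z=C[:,2]
        for y in np.arange(-.06,.1,.01):
            k=(abs(L[:,0])<.035)&(abs(L[:,1]-y)<.005); print(round(y,3),k.sum(),np.round(np.percentile(z[k],[10,50,90])*1000) if k.sum() else "")
cv2.imwrite("pics/s8.png",np.hstack(ims))
print(s["clock"],s["eef_pos"],s["wrist_force"])
```

```text
-0.06 91 [219. 227. 231.]
-0.05 116 [221. 226. 230.]
-0.04 142 [ 50. 222. 227.]
-0.03 161 [ 48. 213. 224.]
-0.02 75 [43. 50. 54.]
-0.01 78 [ 5. 39. 48.]
0.0 53 [-0.  7. 11.]
0.01 46 [-1.  5. 11.]
0.02 43 [ 2.  6. 10.]
0.03 56 [ 1.  7. 11.]
0.04 79 [ 2.  6. 11.]
0.05 85 [ 1.  6. 11.]
0.06 89 [ 10.  99. 106.]
0.07 92 [ 99. 103. 107.]
0.08 96 [101. 105. 110.]
0.09 95 [103. 107. 112.]
15.375 [ 0.45589273 -0.00504645  0.05629527] [-3.59231605  0.94043514  7.43765694]
```

View pics/s8.png

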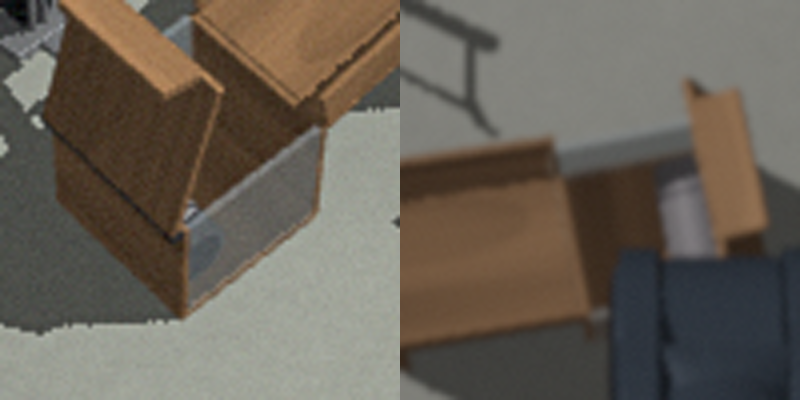

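The tin lies on the box floor by the -y wall, at about (685,215) in the top crop, with its top at about 50 mm. Now I'll let the lever up gently and withdraw.

Emit:
jog_arm(
  motion=[
    [0,-0.12,0,0,0,0],
    [0,-0.12,0,0,0,0],
    [0,-0.12,0,0,0,0],
    [0,-0.12,0,0,0,0],
    [0,-0.12,0,0,0,0],
    [0,-0.12,0,0,0,0],
    [0,-0.12,0,0,0,0],
    [0,-0.12,0,0,0,0],
    [0,-0.3,0,0,0,0],
    [0,-0.6,0,0,0,0],
    [0,-0.8,0,0,0,0],
    [0,-0.8,0,0,0,0],
  ],
)

```text
clock: 16.98
eef_pos: [0.4554, -0.0055, 0.1948]
ee_rot: [0.704, 0.064, -0.066, -0.704]
wrist_force: [0.2, -0.4, -1.0]
finger_gap: 0.0
```

Emit:
jog_arm(
  motion=[
    [-0.5,-0.6,0,0,0,0],
    [-0.5,0,0,0,0,0],
    [-0.5,0,0,0,0,0],
    [0,0,0,0,0,0],
    [0,0,0,0,0,0],
    [0,0,0,0,0,0],
  ],
)

```text
clock: 17.73
eef_pos: [0.397, -0.0164, 0.2172]
ee_rot: [0.704, 0.064, -0.067, -0.704]
wrist_force: [0.2, -0.2, -0.7]
finger_gap: 0.0004
```

Run:
```python
from h import *
s=r.sense(); print(s["clock"],s["eef_pos"],s["wrist_force"])
c0=np.array([.607,.0225]); yaw=np.radians(10.55); R=np.array([[np.cos(yaw),-np.sin(yaw)],[np.sin(yaw),np.cos(yaw)]])
for n in ["scene","top"]:
    p,d=vision.camera(n); cv2.imwrite(f"pics/{n}9.png",p[...,::-1])
    C=cloud(n,d)[d>0]; L=(C[:,:2]-c0)@R; z=C[:,2]
    print(n,[(round(float(y),2),int(k.sum()),round(float(np.median(z[k]))*1000)) for y in np.arange(-.05,.1,.01) for k in [(abs(L[:,0])<.045)&(abs(L[:,1]-y)<.005)] if k.sum()>5])
    k=(L[:,0]<-.13)&(L[:,0]>-.176)&(abs(L[:,1])<.03)&(z>.02)&(z<.12); print("pad z",k.sum(),np.median(z[k]))
    a=cv2.imread(f"pics/{n}0.png").astype(int); df=np.abs(a-p[...,::-1]).sum(2)
    D0=np.load(f"pics/{n}0.npy"); C0=cloud(n,D0); C1=cloud(n,d)
    for nm,(x,y,zmin,rad) in dict(kettle=(.545,.43,.03,.13),caddies=(.66,-.397,.03,.08),jar=(.7245,-.197,.03,.055),timer=(.346,.249,.02,.06),mug=(.455,-.345,.03,.07)).items():
        o=[]
        for D,CC in ((D0,C0),(d,C1)):
            m=(D>0)&(np.hypot(CC[...,0]-x,CC[...,1]-y)<rad)&(CC[...,2]>zmin); o.append((int(m.sum()),np.round(CC[m].mean(0),4) if m.sum() else None))
        print(nm,o)
```

```text
17.725 [ 0.39702676 -0.01637972  0.21716359] [ 0.22830983 -0.16299972 -0.7214558 ]
scene [(-0.05, 126, 109), (-0.04, 124, 109), (-0.03, 123, 109), (-0.02, 124, 109), (-0.01, 122, 109), (0.0, 121, 109), (0.01, 119, 109), (0.02, 110, 109), (0.03, 118, 110), (0.04, 121, 110), (0.05, 144, 110), (0.06, 245, 128), (0.07, 11, 104), (0.08, 57, 107), (0.09, 138, 108), (0.1, 136, 110)]
pad z 340 0.08973401447943316
kettle [(3076, array([0.5894, 0.4339, 0.1117])), (3097, array([0.5894, 0.4339, 0.1116]))]
caddies [(2421, array([ 0.6975, -0.4212,  0.1521])), (2417, array([ 0.6975, -0.4212,  0.1518]))]
jar [(1033, array([ 0.7498, -0.2034,  0.0848])), (1038, array([ 0.75  , -0.2036,  0.0845]))]
timer [(386, array([0.3596, 0.2464, 0.0469])), (388, array([0.3597, 0.2461, 0.047 ]))]
mug [(969, array([ 0.4615, -0.3383,  0.0625])), (972, array([ 0.4614, -0.3386,  0.0625]))]
top [(-0.05, 125, 109), (-0.04, 123, 109), (-0.03, 120, 108), (-0.02, 124, 109), (-0.01, 121, 109), (0.0, 124, 109), (0.01, 122, 109), (0.02, 124, 108), (0.03, 119, 108), (0.04, 122, 109), (0.05, 121, 110), (0.06, 128, 135), (0.07, 125, 104), (0.08, 122, 105), (0.09, 124, 108), (0.1, 127, 110)]
pad z 0 nan
kettle [(3040, array([0.5534, 0.4446, 0.1223])), (3049, array([0.5533, 0.4447, 0.1223]))]
caddies [(1610, array([ 0.6709, -0.4155,  0.1524])), (1608, array([ 0.6707, -0.4154,  0.1523]))]
jar [(626, array([ 0.7312, -0.1951,  0.0882])), (625, array([ 0.7311, -0.1951,  0.0884]))]
timer [(463, array([0.3472, 0.2516, 0.0503])), (463, array([0.3473, 0.2517, 0.0504]))]
mug [(423, array([ 0.4597, -0.3393,  0.0669])), (425, array([ 0.4599, -0.3393,  0.0668]))]
  return _methods._mean(a, axis=axis, dtype=dtype,
  ret = ret.dtype.type(ret / rcount)
```

View pics/scene9.png

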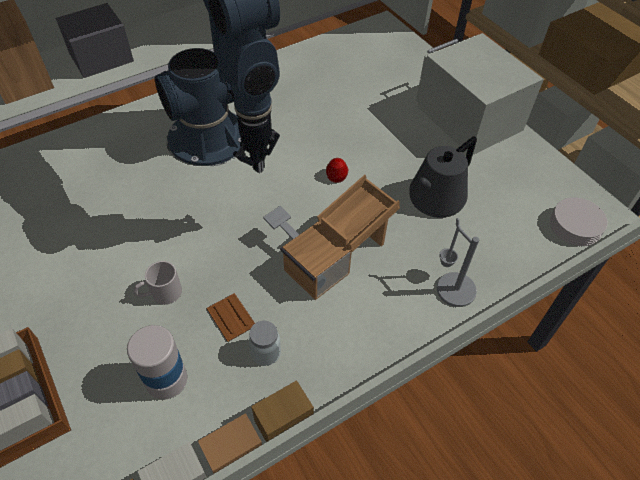

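The picture shows the lid shut flat at (318,255), the lever pad up at (277,217), the ramp and cradle empty, and every bystander in place.

```bash
python3 -c "
from rig import finish_job
print(finish_job())"
```

```text
the job is handed in; nothing more can be done
None
```

The tea tin is in the feed box and the lid is closed over it. I handed the job in at about 18 s of the 64 s allowed.

- **Placing:** I laid the tin crosswise on the ramp at the lay point and let go. It came to rest straight against the lip, with its centre at box y 84 mm against an expected 83.6 mm.
- **Lever:** I pressed the pad down about 33 mm at roughly 8 N and held it. The cameras showed the lid well up, the ramp empty and the tin on the box floor. I then let the lever up slowly and withdrew.
- **Last checks:**
  - **Lid:** flat at the same height as at the start, to within about 1 mm.
  - **Pad:** back up at about 88 mm in the scene view. The top view of it was blocked by the arm.
  - **Bystanders:** the kettle, caddies, jar, timer and mug are unmoved, to within 0.3 mm.
  - **Gripper:** shut, clear of everything, and no contact force at the wrist beyond sensor noise.
- **Small disagreements:**
  - While gripping the tin, the fingertips touched the cradle with about 7 N and lifted the tool about 2 mm, with no visible effect.
  - The gripper read 44 mm on the 46 mm tin.

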